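Gauge an embossed copper plate with the ratchet micrometer

TASK

Push the embossed copper plate gently home along the micrometer's table until its far edge sits squarely against the back stop. Then, holding the small ratchet knob on top of the upright micrometer and not the thimble below it, turn it clockwise until the spindle closes on the plate and the ratchet slips: let it click two or three times, no more, and leave it like that with the plate nipped at the set force. Grip and handle the instrument lightly, and leave the paint jars and the stylus alone.

Things in the scene. Friction and masses are not known exactly. Their poses are not given: they have to be found in the camera images.
- gauge: Sheet micrometer with upright spindle: grey C-frame on a cast foot (155 x 105 mm) fixed to the bench. Origin at bench level under the spindle axis; x from the throat's open side (-x) to its closed back, z up. Steel work table x -89 to +25, 60 mm wide, top at z 60 mm. Back pillar x 43 to 73, upper arm 18 mm wide at z 94 to 118, readout box (x 21 to 67, 30 mm wide) on it up to z 136 mm.
- stop: Back stop: dark steel bar 54 mm wide, 14 mm high above the table, its face 25 mm beyond the spindle axis. Origin in the middle of the face at table level; axes as the gauge's, x pointing into the stop.
- plate: Copper plate with embossed flowers on an alloy backing, 120 x 70 x 7 mm, about 0.3 kg, flat on the gauge's table and sticking out of the throat; slides at 2 to 6 N. Origin at the centre of its underside; x along its length towards the plain far margin and the stop, z up. Starts 12 to 28 mm from the stop, up to 3 degrees askew. Pushed home, its near end overhangs the table's front edge by 6 mm.
- plate_far_edge (a point): Middle of the plate's lower far edge (the edge that meets the stop).
- plate_near_edge (a point): Middle of the plate's near end face, half way up; the end to push on. Axes as the plate's.
- spindle: Turning part of the micrometer: 8 mm spindle with a 14 mm disc face (origin: centre of the face, pointing down; z up) and, above the frame, the knurled 20 mm thimble, its flat top 102 mm above the face. Sinks 2 mm per turn clockwise seen from above, at about 0.01 N m, until it meets the plate; gap at the start 0.4 to 0.9 mm. Turned by the thimble it has no torque limit and crushes the plate.
- ratchet_grip (a point): Middle of the ratchet knob: knurled steel knob of 16 mm diameter and 22 mm length (11 mm above and 11 mm below this point), on the spindle axis, its underside 3 mm above the thimble's top. z up. It sinks with the spindle, 2 mm a turn. A light grip of 10 to 20 N turns it.
- ratchet (a joint): Slip of the knob on the thimble, rad, 0 at the start, growing clockwise. Under 0.15 while both turn together. After first touch they turn 1 to 1.5 rad more while the moment rises; then, at about 0.085 N m (spindle load 18 to 32 N), the knob slips, a click each 0.52 rad, the moment falling and reversing between clicks. Let go, the knob settles at the nearest click.
- jar_a: Paint jar, 55 mm diameter, 62 mm high, white lid. Origin at the centre of its base.
- jar_b: Another paint jar of the same size. Origin at the centre of its base.
- stylus: Embossing stylus, about 137 mm long and 10 mm thick, wooden grip and steel ball tip, lying on the bench. Origin under the middle of the wooden grip.
Mind the look-alikes: they are no part of the job. There is more than one size of the plate; the job needs the larger.

How it is judged:
On the way, in this order (a step that is already met when the one before it is completed fails the run):
1. the plate lies home, square against the back stop (x of plate_far_edge in the frame of stop above -0.0025 m and angle between the x axis of plate and the x axis of gauge, either way round below 0.06 rad), for 0.2 s.
2. the ratchet has slipped about two clicks with the spindle tight on the plate (value of joint ratchet above 0.85 rad and contact force between spindle and plate above 10 N), for 0.1 s.
At the end, for the whole second after the job is handed in: The plate's far edge is within 2.5 mm of the back stop and within 0.06 rad of square, the spindle presses on it with more than 10 N, the ratchet stands two to four clicks (0.85 to 2.2 rad) on from where it started, and everything is at rest (all of step 1 and all of step 2 and value of joint ratchet below 2.2 rad and linear speed of plate below 0.01 m/s); the robot touches nothing.
It fails at once if the plate is crushed by the spindle: more than 45 N (contact force between spindle and plate above 45 N).
It fails at once if the plate is rammed against the stop: more than 25 N (contact force between plate and stop above 25 N).
It fails at once if the instrument is gripped or pushed hard by the fingers: more than 70 N (contact force between the fingers and gauge above 70 N).
It fails at once if the ratchet is clicked on past four clicks (value of joint ratchet above 2.3 rad).
It fails at once if a paint jar or the stylus is moved by more than 20 mm (distance of any of jar_a, jar_b, stylus from where it was at the start of the episode above 0.02 m).
It also fails if it takes over 64 s, if anything falls off the work surface, if the arm or the gripper's body presses on something with over 40 N, if the wrist force passes 120 N, or if a joint passes its speed limit or range.

ROBOT

A 6-joint arm with a two-finger parallel gripper is mounted at the origin on the work surface. World frame = base frame: x ahead of the robot, y to its left, z up, the work surface at z = 0. Lengths are in m, angles in rad, forces in N, time in s.
With the tool pointing down it reaches from about 0.375 to 0.925 m from the base axis. Payload 5.7 kg.
Tool frame: the origin (TCP) lies midway between the tips of the shut fingers; the grasp point (between the pads) lies 19 mm behind it; z points along the fingers, y is the line along which they close (so a half turn about z gives the same grasp; the last joint's range is limited). The gripper opens to 88 mm and grips with 3 to 60 N. Pads are 20 mm wide; open, the fingers measure 115 mm over their backs; the gripper's body (75 mm by 178 mm) begins 61 mm behind the grasp point.
Start: joints at [1.025, 0.359, 1.51, -0, 1.272, -0.115], TCP at [0.251, 0.545, 0.223] pointing down, gripper open.
Joint ranges: [-2.97, 2.97], [-1.01, 2.36], [0.21, 2.38], [-0.96, 4.11], [0.2, 2.71], [-2.98, 2.98]. Speed limits (rad/s): [2.39, 2.39, 3.14, 3.14, 3.14, 3.14].

INTERFACE

Orientations are given as a rotation vector (axis times angle).
In Python, from bench import robot gives the robot as it stands.
- The arm moves only by the tool apply_moves, never from a script. Its argument "targets" is text: rows parted by semicolons, each of 5 numbers parted by spaces: the shift along the world's x, y, z in m, then the turn about the world's z in units of 6 degrees (1.0 is 6 degrees), then the opening, from -1 (shut) to 1 (fully open). In form: tx ty tz twist jaw; .... A call has 1 to 12 rows; each row is the pose to reach, as a shift and turn from the pose commanded when the call began; what a row does not reach only later rows make up. A row lasts 1/10 s, in which the tool goes at most 50 mm and 8.59 degrees, less where a joint would pass 70% of its speed; a pose out of reach is approached as far as the arm can. A call with a gripper value outside its range is refused whole. The fingers move at their own pace and stop on an object; "newtons" is the grip in N (left out, the last holds). Time passes only in rows, so rows that repeat a pose let the fingers close. It gives the time, the measured TCP pose, the force, the opening and the grip force at its end, in the units of the state.
- robot.state(): the state, without advancing time (a new reading comes with each control period).
- robot.read_camera(name): name is "side" or "top"; returns the picture (384x512x3 uint8, blue, green, red); there is no depth.
- robot.calibration(name): a dict with "mtx" (3x3 intrinsics, pixels), "xyz" and "orientation" of the camera in the world. Camera axes: x right, y down, z forward; pixel columns grow to the right and rows downward; lengths in m; the calibration is good to about 2 mm. A picture is of the moment at which its call begins. calibration takes no time and is no camera call.
- robot.finish_job(): hands the job in; it is judged then, once.
The state is a dict: "time_s": time; "qpos": joint angles; "joint_vel": joint speeds; "joint_efforts": joint torques, N m; "tool_pos": TCP position; "eef_rot": TCP orientation; "contact_force": force on the tool from outside, world axes, zero at the start; "wrist_torque": the same for the moment, N m; "finger_gap": finger opening in m; "grip_force": force on a finger pad.
Only numpy, scipy, OpenCV 4.12 (cv2) and the standard library are available. Lean on these libraries where they do the work, as an engineer would, in place of code of your own. Each camera call takes 0.05 s, during which the arm holds its last target. There are 200 camera calls.

## Working session

There is one attempt and no reset: what is moved stays moved. The work goes in short steps, Python scripts to look and compute and a tool call to move; the robot and the scene stay as the last step left them, time stands still between calls to the robot, and variables do not carry over. Pictures are saved under pics/ and viewed, at most 10 in all, crops included, and the job is handed in when it is done.

Besides the shell and the picture viewer there is one more tool, called after "Emit:" in YAML: its name, and indented under it one key for each argument. apply_moves: Moves the arm, as the interface text tells. Its arguments: {"type":"object","properties":{"targets":{"type":"string"},"newtons":{"type":"number"}},"required":["targets"]}

```bash
mkdir -p pics
python3 - <<'E'
from bench import robot
import cv2
for n in("top","side"):
    cv2.imwrite(f"pics/{n}0.png",cv2.resize(robot.read_camera(n),None,fx=1.5,fy=1.5,interpolation=cv2.INTER_CUBIC)); print(n,robot.calibration(n))
print(robot.state())
E
```

```text
top {'mtx': array([[403.59451721,   0.        , 254.18519312],
       [  0.        , 403.59451721, 192.97777238],
       [  0.        ,   0.        ,   1.        ]]), 'xyz': array([ 0.41776833, -0.00698199,  1.11289407]), 'orientation': array([-2.15454273,  2.16782782, -0.1007794 ])}
side {'mtx': array([[473.61976715,   0.        , 254.10530555],
       [  0.        , 473.61976715, 183.68874111],
       [  0.        ,   0.        ,   1.        ]]), 'xyz': array([ 0.28236978, -0.99708695,  0.81628228]), 'orientation': array([-2.12474271,  0.27575124, -0.12328447])}
{'time_s': 0.1, 'qpos': array([ 1.02487954e+00,  3.59414576e-01,  1.51131547e+00,  2.13833653e-06,
        1.27252191e+00, -1.15142679e-01]), 'joint_vel': array([-0.00011464, -0.00233136, -0.00359494,  0.00103322,  0.00026283,
       -0.00090048]), 'joint_efforts': array([-1.41980774e-03, -5.16360068e+01, -2.71406168e+01,  6.73205475e-02,
        2.77863129e-02,  6.51396334e-06]), 'tool_pos': array([0.25024624, 0.5446324 , 0.22190794]), 'eef_rot': array([-6.71323888e-01, -3.06847309e+00,  2.46388460e-03]), 'contact_force': array([ 0.47746805, -0.21524175,  0.00187583]), 'wrist_torque': array([-0.01986085,  0.00986549,  0.02540697]), 'grip_force': 0.0, 'finger_gap': 0.08743900162996857}
```

View pics/top0.png

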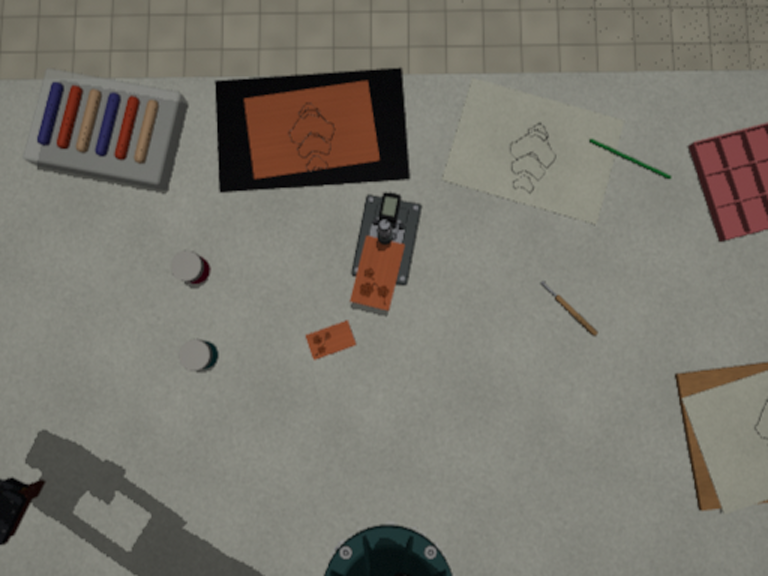

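View pics/side0.png

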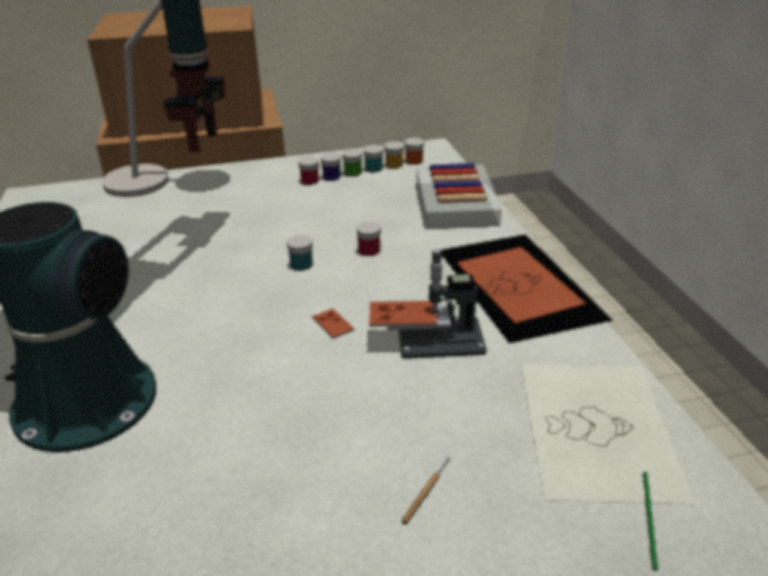

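The top picture shows the gauge at about px (385,235) of the 1.5x image, its throat facing the robot and the plate sticking out towards (370,310). The jars, stylus and small plate are well clear of it. I'll zoom in next.

Run:
```python
from bench import robot
import cv2,numpy as np
t=cv2.resize(robot.read_camera("top")[122:218,222:292],None,fx=6,fy=6,interpolation=cv2.INTER_CUBIC)
s=cv2.resize(robot.read_camera("side")[160:243,230:335],None,fx=5,fy=5,interpolation=cv2.INTER_CUBIC)
cv2.imwrite("pics/t1.png",cv2.convertScaleAbs(t,alpha=1.5));cv2.imwrite("pics/s1.png",cv2.convertScaleAbs(s,alpha=1.5))
```

```text
(no output)
```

View pics/t1.png

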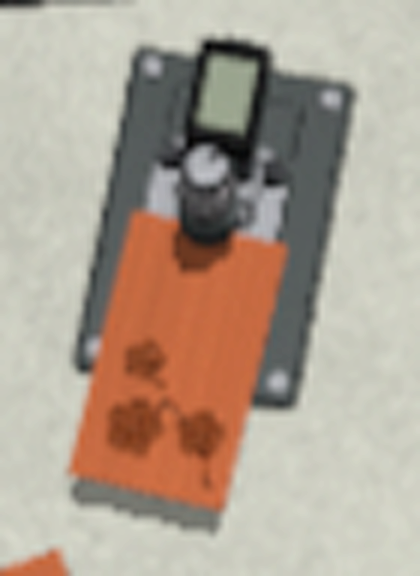

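View pics/s1.png

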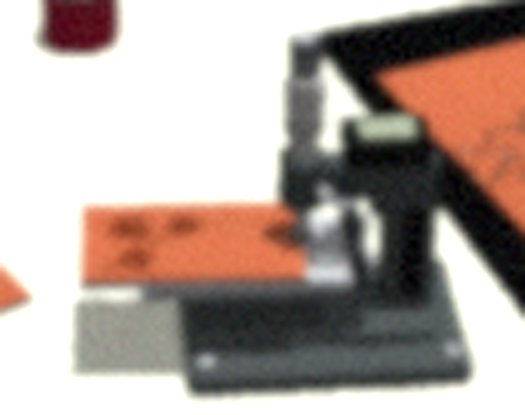

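In the top crop, the plate's top corners are at (72,476), (220,512), (287,242) and (135,212), and the knob top is at (207,165). In the side crop, the knob top is at (306,42).

```bash
cat > h.py <<'E'
from bench import robot
import numpy as np
from scipy.spatial.transform import Rotation as R
def ray(n,u,v):
    c=robot.calibration(n); d=R.from_rotvec(c["orientation"]).apply(np.linalg.solve(c["mtx"],[u,v,1])); return c["xyz"],d
def at(n,u,v,z):
    o,d=ray(n,u,v); return o+d*(z-o[2])/d[2]
def proj(n,p):
    c=robot.calibration(n); q=c["mtx"]@R.from_rotvec(c["orientation"]).inv().apply(np.array(p)-c["xyz"]); return q[:2]/q[2]
E
python3 - <<'E'
from h import *
T=lambda x,y,z:at("top",222+x/6-.4,122+y/6-.4,z)
nl,nr,fr,fl=[T(*p,.067) for p in((72,476),(220,512),(287,242),(135,212))]
print(nl,nr,fr,fl)
print("len",np.linalg.norm(fl-nl),np.linalg.norm(fr-nr),"w",np.linalg.norm(nl-nr),np.linalg.norm(fl-fr))
a=lambda d:np.degrees(np.arctan2(d[1],d[0]))
print("plate yaw",a(fl-nl),a(fr-nr),a(nl-nr)-90,a(fl-fr)-90)
A,B,C,D=[T(*p,.012) for p in((136,46),(355,88),(295,408),(78,372))]
print("foot",A,B,C,D,a(A-D),a(B-C),a(A-B)-90,a(D-C)-90,np.linalg.norm(A-D),np.linalg.norm(A-B))
print("box (top z.136) yaw",a(T(204,42,.136)-T(188,138,.136)),a(T(270,52,.136)-T(256,148,.136)))
k=T(207,165,.1946);print("knob top",k, "side",at("side",230+306/5-.4,160+42/5-.4,.1946),proj("side",k))
E
```

```text
[0.50829221 0.05948393 0.067     ] [ 0.49223801 -0.00460338  0.067     ] [ 0.61046152 -0.0347028   0.067     ] [0.62432519 0.03181826 0.067     ]
len 0.11928554640608387 0.12199497662339506 w 0.06606754483230315 0.06795037063972642
plate yaw -13.41061261399453 -14.283900727478098 -14.063481948958113 -11.772510417064979
foot [0.71357225 0.0331711  0.012     ] [ 0.6927485  -0.06836431  0.012     ] [ 0.54359261 -0.03909029  0.012     ] [0.56089951 0.06022118 0.012     ] -10.047222321632761 -11.103994868665403 -11.589995008354137 -9.885596295069064 0.15505054507682406 0.10364877532226352
box (top z.136) yaw -9.593685314151449 -8.614338589587451
knob top [ 0.61731139 -0.00075536  0.1946    ] side [ 0.61663314 -0.00572374  0.1946    ] [290.45612285 167.01222034]
```

Emit:
apply_moves:
  targets: "0.02 -0.047 0 0.2 -0.1; 0.04 -0.094 0 0.4 -0.1; 0.06 -0.141 0 0.6 -0.1; 0.08 -0.188 0 0.8 -0.1; 0.1 -0.235 0 1.1 -0.1; 0.12 -0.282 0 1.4 -0.1; 0.14 -0.329 0 1.7 -0.1; 0.16 -0.376 0 2 -0.1; 0.18 -0.423 0 2.35 -0.1; 0.2 -0.47 0 2.35 -0.1; 0.2195 -0.5145 0 2.35 -0.1; 0.2195 -0.5145 0 2.35 -0.1"
  newtons: 15

```text
time_s: 1.4
tool_pos: [0.4724, 0.0262, 0.2229]
eef_rot: [0.296, 3.125, -0.003]
contact_force: [-0.2, 0.7, 1.3]
finger_gap: 0.0393
grip_force: 0.0
```

Emit:
apply_moves:
  targets: "0 0 -0.03 0 -0.1; 0 0 -0.07 0 -0.1; 0 0 -0.11 0 -0.1; 0 0 -0.14 0 -0.1; 0 0 -0.16 0 -0.1; 0 0 -0.167 0 -0.1; 0 0 -0.167 0 -0.1; 0 0 -0.167 0 -0.1"

```text
time_s: 2.2
tool_pos: [0.4706, 0.0309, 0.0564]
eef_rot: [0.289, 3.127, -0.0]
contact_force: [0.1, 0.2, -0.4]
finger_gap: 0.0395
grip_force: 0.0
```

Run:
```python
from bench import robot
import cv2
t=cv2.resize(robot.read_camera("top")[122:242,200:300],None,fx=5,fy=5,interpolation=cv2.INTER_CUBIC)
s=cv2.resize(robot.read_camera("side")[130:243,220:335],None,fx=5,fy=5,interpolation=cv2.INTER_CUBIC)
import numpy as np
a=cv2.convertScaleAbs(t,alpha=1.5)[:,:400];b=cv2.convertScaleAbs(s,alpha=1.5)
b=cv2.resize(b,(400,600*400//575*565//600)); o=np.zeros((600,800,3),np.uint8);o[:,:400]=a;o[:b.shape[0],400:]=b
cv2.imwrite("pics/c2.png",o);st=robot.state();print(st["tool_pos"],st["contact_force"])
```

```text
[0.47107038 0.03075127 0.05677214] [ 0.30281242 -1.21737849  0.26439253]
```

View pics/c2.png

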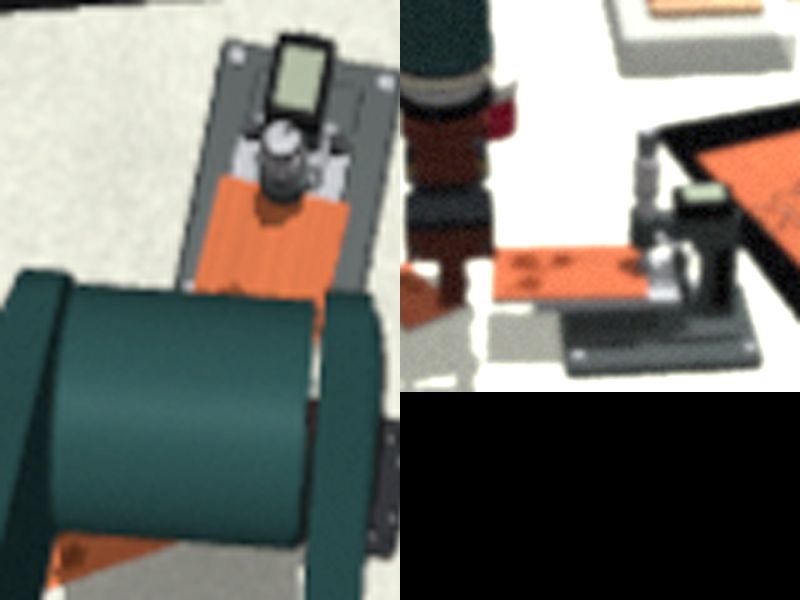

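The fingers sit level with the plate, about 15–18 mm in front of its near end.

Emit:
apply_moves:
  targets: "0.006 -0.001 0 0 -0.1; 0.012 -0.002 0 0 -0.1; 0.015 -0.003 0 0 -0.1; 0.0175 -0.0035 0 0 -0.1; 0.02 -0.004 0 0 -0.1; 0.0225 -0.004 0 0 -0.1; 0.025 -0.0045 0 0 -0.1; 0.0275 -0.005 0 0 -0.1; 0.03 -0.0055 0 0 -0.1; 0.0325 -0.006 0 0 -0.1"

```text
time_s: 3.3
tool_pos: [0.503, 0.0247, 0.0556]
eef_rot: [0.29, 3.128, 0.0]
contact_force: [-1.1, 1.3, -1.6]
finger_gap: 0.0394
grip_force: 0.6
```

Emit:
apply_moves:
  targets: "0.0012 0 0 0 -0.1; 0.0025 -0.0005 0 0 -0.1; 0.0035 -0.0005 0 0 -0.1; 0.0045 -0.001 0 0 -0.1; 0.0055 -0.001 0 0 -0.1; 0.0065 -0.001 0 0 -0.1"

```text
time_s: 3.9
tool_pos: [0.5093, 0.0236, 0.0556]
eef_rot: [0.29, 3.128, -0.0]
contact_force: [-2.4, 0.6, 0.4]
finger_gap: 0.0395
grip_force: 0.9
```

Run:
```python
from bench import robot
import cv2,numpy as np
t=cv2.resize(robot.read_camera("top")[137:197,222:292],None,fx=6,fy=6,interpolation=cv2.INTER_CUBIC)
s=cv2.resize(robot.read_camera("side")[165:235,265:335],None,fx=5,fy=5,interpolation=cv2.INTER_CUBIC)
o=np.zeros((400,780,3),np.uint8);o[:360,:420]=t;o[:350,425:775]=s
cv2.imwrite("pics/c3.png",cv2.convertScaleAbs(o,alpha=1.5));st=robot.state();print(st["tool_pos"],st["contact_force"])
```

```text
[0.50946157 0.02356808 0.055659  ] [-1.93600873  0.06655709 -0.29833678]
```

View pics/c3.png

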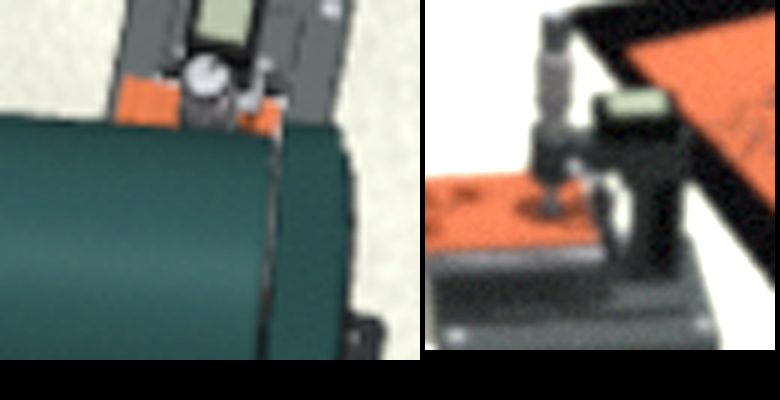

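The plate's far edge is close to the stop now, so I'll creep in and watch the force.

Emit:
apply_moves:
  targets: "0.0005 0 0 0 -0.1; 0.001 0 0 0 -0.1; 0.0015 -0.0005 0 0 -0.1; 0.002 -0.0005 0 0 -0.1; 0.0025 -0.0005 0 0 -0.1; 0.003 -0.0005 0 0 -0.1"

```text
time_s: 4.6
tool_pos: [0.5125, 0.0231, 0.0556]
eef_rot: [0.29, 3.127, -0.0]
contact_force: [-1.4, 0.3, -0.2]
finger_gap: 0.0395
grip_force: 0.9
```

Emit:
apply_moves:
  targets: "0.0004 0 0 0 -0.1; 0.0008 0 0 0 -0.1; 0.0012 0 0 0 -0.1; 0.0016 -0.0002 0 0 -0.1"

```text
time_s: 5.0
tool_pos: [0.5133, 0.023, 0.0556]
eef_rot: [-0.29, -3.128, 0.0]
contact_force: [-2.9, 0.5, 1.0]
finger_gap: 0.0394
grip_force: 1.5
```

Emit:
apply_moves:
  targets: "0.0004 0 0 0 -0.1; 0.0008 0 0 0 -0.1"

```text
time_s: 5.2
tool_pos: [0.5135, 0.023, 0.0556]
eef_rot: [-0.29, -3.126, 0.0]
contact_force: [-6.3, -0.5, 5.5]
finger_gap: 0.0398
grip_force: 3.0
```

Emit:
apply_moves:
  targets: "0.0004 0 0 0 -0.1; 0.0004 0 0 0 -0.1; 0.0004 0 0 0 -0.1"

```text
time_s: 5.5
tool_pos: [0.5135, 0.023, 0.0555]
eef_rot: [-0.289, -3.126, 0.0]
contact_force: [-6.1, 0.3, 5.3]
finger_gap: 0.0394
grip_force: 3.1
```

Emit:
apply_moves:
  targets: "-0.01 0.002 0 0 -0.1; -0.03 0.006 0 0 -0.1; -0.05 0.01 0.02 0 -0.1; -0.06 0.04 0.06 0 0; -0.06 0.08 0.1 0 0.2; -0.06 0.12 0.14 0 0.2; -0.06 0.16 0.18 0 0.2; -0.06 0.2 0.2 0 0.2; -0.06 0.24 0.2 0 0.2; -0.06 0.24 0.2 0 0.2; -0.06 0.24 0.2 0 0.2"

```text
time_s: 6.6
tool_pos: [0.4552, 0.2642, 0.2559]
eef_rot: [0.285, 3.127, 0.001]
contact_force: [0.0, -0.6, -0.7]
finger_gap: 0.0527
grip_force: 0.0
```

Run:
```python
from bench import robot
import cv2,numpy as np
t=cv2.resize(robot.read_camera("top")[122:218,222:292],None,fx=6,fy=6,interpolation=cv2.INTER_CUBIC)
s=cv2.resize(robot.read_camera("side")[160:230,262:324],None,fx=6,fy=6,interpolation=cv2.INTER_CUBIC)
o=np.zeros((576,795,3),np.uint8);o[:,:420]=t;o[:420,423:795]=s
cv2.imwrite("pics/c4.png",cv2.convertScaleAbs(o,alpha=1.5));st=robot.state();print(st["tool_pos"],st["contact_force"],st["wrist_torque"],st["qpos"])
```

```text
[0.45458364 0.26210644 0.25501603] [ 0.20562462  0.06078263 -0.58724702] [ 0.03452642  0.02812139 -0.00431558] [ 3.91822459e-01  2.21100399e-01  1.62634366e+00 -6.83495432e-04
  1.29482912e+00 -9.94145447e-01]
```

View pics/c4.png

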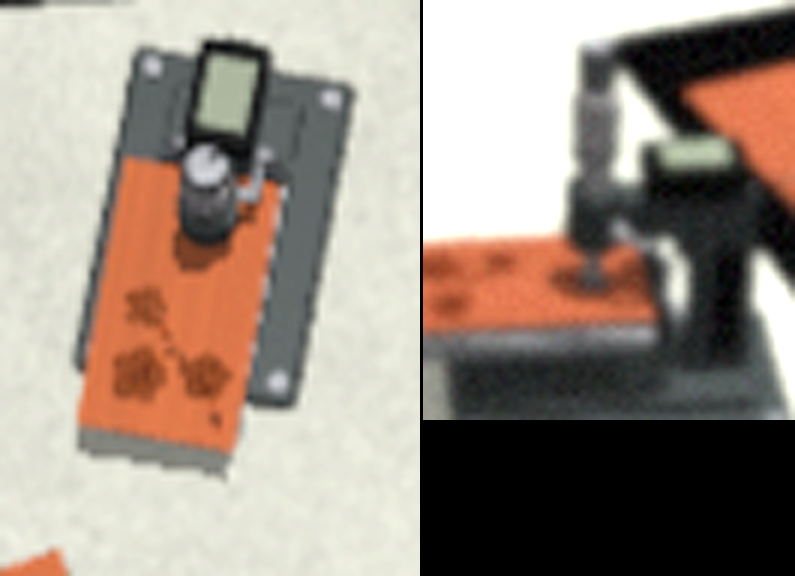

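The top crop shows the plate square, with its edges parallel to the foot within about 1° and its far edge under the stop. The knob top is at (208,166) and agrees with the side view and the push geometry, giving a knob axis of about (0.617, -0.001). Next I'll wind the wrist back and move above the knob.

Emit:
apply_moves:
  targets: "0.01 -0.02 0.01 1.2 1; 0.03 -0.04 0.01 2.4 1; 0.045 -0.065 0.01 3.6 1; 0.06 -0.09 0.01 4.8 1; 0.075 -0.12 0.01 6 1; 0.09 -0.145 0.01 7.2 1; 0.105 -0.17 0.01 8.4 1; 0.12 -0.195 0.01 9.6 1; 0.135 -0.22 0.01 10.8 1; 0.15 -0.245 0.01 12 1; 0.162 -0.2635 0.01 13.2 1; 0.162 -0.2635 0.01 14.2 1"
  newtons: 6

```text
time_s: 7.9
tool_pos: [0.6177, -0.004, 0.2646]
eef_rot: [1.893, -2.504, 0.004]
contact_force: [0.9, 1.1, -0.3]
finger_gap: 0.0881
grip_force: 0.0
```

Emit:
apply_moves:
  targets: "0 0 0 0 1; 0 0 0 0 1; 0 0 0 0 1"

```text
time_s: 8.2
tool_pos: [0.6164, 0.0006, 0.2654]
eef_rot: [1.9, -2.5, 0.002]
contact_force: [0.4, 0.1, 0.1]
finger_gap: 0.0877
grip_force: 0.0
```

Emit:
apply_moves:
  targets: "0.0005 -0.0015 -0.03 0 1; 0.0005 -0.0015 -0.055 0 1; 0.0005 -0.0015 -0.075 0 1; 0.0005 -0.0015 -0.085 0 1; 0.0005 -0.0015 -0.09 0 1; 0.0005 -0.0015 -0.091 0 1; 0.0005 -0.0015 -0.091 0 1"

```text
time_s: 8.9
tool_pos: [0.6182, -0.0002, 0.1755]
eef_rot: [1.9, -2.501, 0.005]
contact_force: [0.2, -0.4, 0.1]
finger_gap: 0.0875
grip_force: 0.0
```

Run:
```python
from bench import robot
import cv2,numpy as np
s=cv2.resize(robot.read_camera("side")[140:230,245:335],None,fx=6,fy=6,interpolation=cv2.INTER_CUBIC)
cv2.imwrite("pics/c5.png",cv2.convertScaleAbs(s,alpha=1.5));st=robot.state();print(st["tool_pos"],st["contact_force"],st["wrist_torque"],st["qpos"])
```

```text
[ 6.18309156e-01 -2.04295419e-04  1.75690028e-01] [-0.2067062   0.96859623 -1.10309843] [0.07633702 0.08571907 0.01951066] [-0.11025604  0.42725079  1.52523097 -0.00302237  1.18714302 -2.97909122]
```

View pics/c5.png

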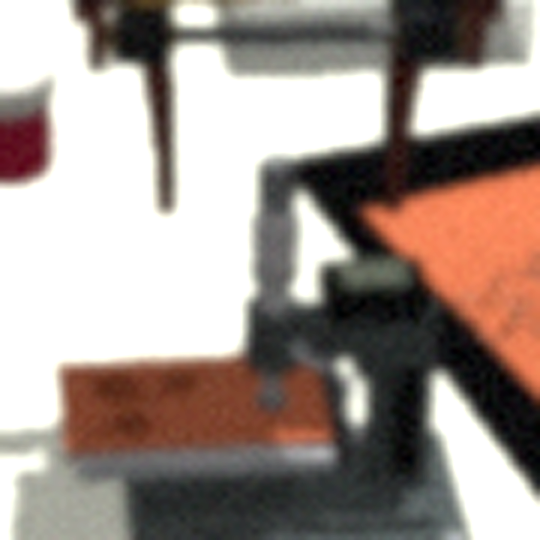

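The tips are level with the lower part of the knob, above the thimble, and the knob at (277,180) is centred between the fingers to within about 2 mm. Joint 6 is right at its limit, so I'll turn back by one unit before closing.

Emit:
apply_moves:
  targets: "0 0 -0.0005 -0.6 1; 0 0 -0.0005 -1.2 1; 0 0 -0.0005 -1.2 1; 0 0 -0.0005 -1.2 1"

```text
time_s: 9.35
tool_pos: [0.618, -0.0002, 0.1748]
eef_rot: [1.741, -2.614, 0.004]
contact_force: [-0.9, -0.6, 0.3]
finger_gap: 0.0879
grip_force: 0.0
```

```bash
cat > st.py <<'E'
from bench import robot
import numpy as np
np.set_printoptions(precision=4,suppress=True)
s=robot.state();print(s["time_s"],s["tool_pos"],"F",s["contact_force"],"M",s["wrist_torque"],"q6",s["qpos"][[0,5]],"e6",s["joint_efforts"][5],"gap",s["finger_gap"],s["grip_force"])
E
python3 st.py
```

```text
9.35 [ 0.618  -0.0002  0.1748] F [-0.8626 -0.5955  0.3031] M [ 0.1544  0.037  -0.0012] q6 [-0.1104 -2.8551] e6 0.07703529205173254 gap 0.08792000786482233 0.0
```

Emit:
apply_moves:
  targets: "-0.001 -0.0008 0 0 1; -0.001 -0.0008 0 0 0; -0.001 -0.0008 0 0 -0.4; -0.001 -0.0008 0 0 -0.6; -0.001 -0.0008 0 0 -0.7; -0.001 -0.0008 0 0 -0.8; -0.001 -0.0008 0 0 -1; -0.001 -0.0008 0 0 -1; -0.001 -0.0008 0 0 -1; -0.001 -0.0008 0 0 -1"
  newtons: 8

```text
time_s: 10.35
tool_pos: [0.6166, -0.001, 0.1741]
eef_rot: [1.738, -2.615, 0.003]
contact_force: [-0.2, -0.9, 0.1]
finger_gap: 0.0195
grip_force: 0.0
```

```bash
python3 st.py
```

```text
10.35 [ 0.6166 -0.001   0.1741] F [-0.2186 -0.9191  0.0748] M [0.0749 0.0579 0.0019] q6 [-0.1118 -2.8549] e6 -9.237126732841716e-05 gap 0.019454668499309536 0.0
```

Emit:
apply_moves:
  targets: "0 0 0 0 -1; 0 0 0 0 -1; 0 0 0 0 -1"

```text
time_s: 10.65
tool_pos: [0.6168, -0.0011, 0.1741]
eef_rot: [1.738, -2.615, 0.004]
contact_force: [1.2, -0.7, -0.6]
finger_gap: 0.0158
grip_force: 8.0
```

```bash
python3 st.py
```

```text
10.65 [ 0.6168 -0.0011  0.1741] F [ 1.2302 -0.7196 -0.5794] M [-0.0464 -0.0999 -0.0254] q6 [-0.1119 -2.8548] e6 -0.0013666602535522543 gap 0.01576046608728704 7.999857813119888
```

Gripped: the gap of 15.8 mm matches the 16 mm knob. Next I'll turn clockwise, first in the free-gap range and lowering with the spindle.

Emit:
apply_moves:
  targets: "0 0 0 0 -1; 0 0 0 -0.8 -1; 0 0 0 -1.6 -1; 0 0 -0.0001 -2.4 -1; 0 0 -0.0001 -3.2 -1; 0 0 -0.0001 -4 -1; 0 0 -0.0002 -4.8 -1; 0 0 -0.0002 -5.6 -1; 0 0 -0.0002 -6.4 -1; 0 0 -0.0003 -7.2 -1; 0 0 -0.0003 -8 -1; 0 0 -0.0003 -8 -1"
  newtons: 16

```text
time_s: 11.85
tool_pos: [0.6159, -0.0002, 0.1738]
eef_rot: [0.523, -3.094, -0.001]
contact_force: [-2.1, 2.7, 1.5]
finger_gap: 0.0156
grip_force: 16.0
```

```bash
python3 st.py
```

```text
11.85 [ 0.6159 -0.0002  0.1738] F [-2.0599  2.655   1.5279] M [0.5733 0.2931 0.0234] q6 [-0.1121 -2.0174] e6 0.8733329549431801 gap 0.01555258363677503 16.00145012140274
```

Emit:
apply_moves:
  targets: "0 0 0 -0.8 -1; 0 0 -0.0001 -1.6 -1; 0 0 -0.0001 -2.4 -1; 0 0 -0.0001 -3.2 -1; 0 0 -0.0001 -4 -1; 0 0 -0.0001 -4 -1"

```text
time_s: 12.45
tool_pos: [0.6158, 0.0005, 0.1737]
eef_rot: [-0.13, -3.135, -0.003]
contact_force: [-1.5, 4.7, 2.3]
finger_gap: 0.0153
grip_force: 16.0
```

```bash
cat > m.py <<'E'
from bench import robot
import numpy as np
np.set_printoptions(precision=3,suppress=True)
L=[]
for i in range(4):
    robot.read_camera("top"); L.append(robot.state())
s=L[-1]; g=lambda k:np.mean([x[k] for x in L],axis=0)
print(s["time_s"],s["tool_pos"],"F",g("contact_force"),"M",g("wrist_torque"),"Mz",[round(float(x["wrist_torque"][2]),3) for x in L],"q",s["qpos"][[0,5]],"e6",[round(float(x["joint_efforts"][5]),3) for x in L],"grip",s["grip_force"])
E
python3 m.py
```

```text
12.65 [0.616 0.001 0.174] F [-1.332  5.136  1.691] M [ 0.928  0.278 -0.003] Mz [0.03, -0.049, 0.028, -0.021] q [-0.112 -1.603] e6 [0.238, 0.056, 0.012, 0.003] grip 16.001501977443695
```

Side force is growing because the grip is 1–2 mm off centre. I'll release, re-centre and regrip before the spindle touches.

Emit:
apply_moves:
  targets: "0 0 0 0 -0.4; 0.0005 0.002 0 0 -0.4; 0.0005 0.002 0 0 -0.4; 0.0005 0.002 0 0 -0.5; 0.0005 0.002 0 0 -0.6; 0.0005 0.002 0 0 -1; 0.0005 0.002 0 0 -1; 0.0005 0.002 0 0 -1; 0.0005 0.002 0 0 -1"
  newtons: 12

```text
time_s: 13.55
tool_pos: [0.6171, 0.0009, 0.1737]
eef_rot: [-0.131, -3.136, 0.001]
contact_force: [0.3, -0.1, -0.6]
finger_gap: 0.0159
grip_force: 12.0
```

```bash
python3 m.py
```

```text
13.75 [0.617 0.001 0.174] F [ 0.16  -1.072 -0.534] M [-0.158 -0.021 -0.003] Mz [0.011, -0.013, -0.031, 0.019] q [-0.11  -1.597] e6 [-0.0, -0.0, -0.0, -0.0] grip 11.99995905160904
```

Emit:
apply_moves:
  targets: "0 0 0 0 -1; 0 0 0 -0.6 -1; 0 0 0 -1.2 -1; 0 0 -0.0001 -1.8 -1; 0 0 -0.0001 -2.4 -1; 0 0 -0.0001 -3 -1; 0 0 -0.0001 -3 -1"
  newtons: 17

```text
time_s: 14.45
tool_pos: [0.6171, 0.0011, 0.1736]
eef_rot: [-0.621, -3.077, -0.0]
contact_force: [-0.3, -1.0, -0.6]
finger_gap: 0.0154
grip_force: 17.0
```

```bash
python3 m.py
```

```text
14.65 [0.617 0.001 0.174] F [ 0.511 -0.963 -0.442] M [-0.092 -0.082  0.005] Mz [0.033, -0.015, -0.023, 0.025] q [-0.11  -1.285] e6 [0.254, 0.062, 0.002, -0.006] grip 16.999822854995728
```

Emit:
apply_moves:
  targets: "0 0 0 -0.6 -1; 0 0 0 -1.2 -1; 0 0 -0.0001 -1.8 -1; 0 0 -0.0001 -2.4 -1; 0 0 -0.0001 -3 -1; 0 0 -0.0001 -3 -1"

```text
time_s: 15.25
tool_pos: [0.6172, 0.0012, 0.1736]
eef_rot: [-1.093, -2.943, -0.001]
contact_force: [0.3, -0.1, -0.2]
finger_gap: 0.0157
grip_force: 17.0
```

```bash
python3 m.py
```

```text
15.45 [0.617 0.001 0.174] F [ 0.734  0.51  -0.138] M [-0.019 -0.112 -0.003] Mz [-0.05, 0.024, 0.007, 0.005] q [-0.111 -0.972] e6 [0.264, 0.072, 0.021, 0.007] grip 16.99991673231125
```

Emit:
apply_moves:
  targets: "0 0 0 -0.6 -1; 0 0 0 -1.2 -1; 0 0 -0.0001 -1.8 -1; 0 0 -0.0001 -2.4 -1; 0 0 -0.0001 -3 -1; 0 0 -0.0001 -3 -1; 0 0 -0.0001 -3 -1"

```text
time_s: 16.15
tool_pos: [0.6173, 0.0012, 0.1735]
eef_rot: [-1.537, -2.737, -0.002]
contact_force: [0.9, 0.8, 0.3]
finger_gap: 0.0156
grip_force: 17.0
```

```bash
python3 m.py
```

```text
16.35 [0.617 0.001 0.174] F [1.194 0.887 0.743] M [ 0.149 -0.222  0.046] Mz [0.066, 0.049, 0.044, 0.024] q [-0.111 -0.658] e6 [0.043, 0.028, 0.025, 0.028] grip 17.000281512737274
```

The moment is rising (about 0.03 to 0.045 N m), so the spindle has touched the plate.

Emit:
apply_moves:
  targets: "0 0 0 -0.6 -1; 0 0 0 -1.2 -1; 0 0 -0.0001 -1.8 -1; 0 0 -0.0001 -2.4 -1; 0 0 -0.0001 -3 -1; 0 0 -0.0001 -3 -1; 0 0 -0.0001 -3 -1"

```text
time_s: 17.05
tool_pos: [0.6174, 0.0012, 0.1735]
eef_rot: [-1.947, -2.463, -0.003]
contact_force: [1.2, 2.7, 0.7]
finger_gap: 0.0158
grip_force: 17.0
```

```bash
python3 m.py
```

```text
17.25 [0.617 0.001 0.173] F [1.745 1.912 1.194] M [ 0.302 -0.339  0.091] Mz [0.117, 0.135, 0.075, 0.035] q [-0.112 -0.344] e6 [0.066, 0.052, 0.049, 0.051] grip 17.000944912433624
```

Emit:
apply_moves:
  targets: "0 0 0 -0.6 -1; 0 0 0 -1.2 -1; 0 0 0 -1.8 -1; 0 0 0 -2.4 -1; 0 0 0 -3 -1; 0 0 0 -3 -1; 0 0 0 -3 -1"

```text
time_s: 17.95
tool_pos: [0.6175, 0.0011, 0.1735]
eef_rot: [-2.309, -2.128, -0.004]
contact_force: [2.8, 2.2, 1.6]
finger_gap: 0.0161
grip_force: 17.0
```

```bash
python3 m.py
```

```text
18.15 [0.617 0.001 0.173] F [3.028 2.64  1.173] M [ 0.398 -0.529 -0.054] Mz [-0.065, -0.037, -0.045, -0.07] q [-0.112 -0.031] e6 [-0.033, -0.048, -0.051, -0.049] grip 17.001405358314514
```

The moment has reversed (-0.05), so the ratchet is over its first crest at roughly 0.3–0.45 rad of slip. I'll continue and track it with the moment.

Emit:
apply_moves:
  targets: "0 0 0 -0.6 -1; 0 0 0 -1.2 -1; 0 0 0 -1.8 -1; 0 0 0 -2.4 -1; 0 0 0 -2.4 -1; 0 0 0 -2.4 -1"

```text
time_s: 18.75
tool_pos: [0.6175, 0.0011, 0.1735]
eef_rot: [-2.557, -1.822, -0.004]
contact_force: [4.1, 2.9, 1.7]
finger_gap: 0.0153
grip_force: 17.0
```

```bash
python3 m.py
```

```text
18.95 [0.617 0.001 0.174] F [4.062 2.51  1.848] M [ 0.404 -0.734  0.011] Mz [0.01, 0.042, 0.002, -0.012] q [-0.112  0.22 ] e6 [-0.012, -0.002, 0.014, 0.018] grip 17.00137585401535
```

Emit:
apply_moves:
  targets: "0 0 0 -0.6 -1; 0 0 0 -1.2 -1; 0 0 0 -1.8 -1; 0 0 0 -2.4 -1; 0 0 0 -2.4 -1; 0 0 0 -2.4 -1"

```text
time_s: 19.55
tool_pos: [0.6176, 0.001, 0.1735]
eef_rot: [-2.766, -1.487, -0.005]
contact_force: [4.5, 2.2, 2.0]
finger_gap: 0.0158
grip_force: 17.0
```

```bash
python3 m.py
```

```text
19.75 [0.618 0.001 0.173] F [4.395 2.54  1.438] M [ 0.415 -0.711 -0.042] Mz [-0.046, -0.027, -0.026, -0.07] q [-0.112  0.471] e6 [-0.022, -0.029, -0.03, -0.03] grip 17.000692784786224
```

Emit:
apply_moves:
  targets: "0 0 0 -0.6 -1; 0 0 0 -1.2 -1; 0 0 0 -1.8 -1; 0 0 0 -2.4 -1; 0 0 0 -2.4 -1; 0 0 0 -2.4 -1"

```text
time_s: 20.35
tool_pos: [0.6177, 0.0009, 0.1735]
eef_rot: [-2.931, -1.128, -0.005]
contact_force: [4.8, 2.2, 1.5]
finger_gap: 0.0156
grip_force: 17.0
```

```bash
python3 m.py
```

```text
20.55 [0.618 0.001 0.174] F [5.072 2.178 1.45 ] M [ 0.362 -0.733 -0.027] Mz [-0.035, -0.025, 0.013, -0.063] q [-0.112  0.723] e6 [-0.003, -0.01, -0.012, -0.012] grip 17.000311017036438
```

Emit:
apply_moves:
  targets: "0 0 0 -0.6 -1; 0 0 0 -1.2 -1; 0 0 0 -1.8 -1; 0 0 0 -2.4 -1; 0 0 0 -3 -1; 0 0 0 -3.6 -1; 0 0 0 -4.2 -1; 0 0 0 -4.8 -1; 0 0 0 -4.8 -1; 0 0 0 -4.8 -1"

```text
time_s: 21.55
tool_pos: [0.6178, 0.0008, 0.1735]
eef_rot: [-3.12, -0.364, -0.006]
contact_force: [5.3, 2.1, 0.4]
finger_gap: 0.0157
grip_force: 17.0
```

```bash
python3 m.py
```

```text
21.75 [0.618 0.001 0.174] F [5.07  1.979 1.536] M [ 0.286 -0.727 -0.038] Mz [-0.066, 0.039, -0.054, -0.071] q [-0.111  1.227] e6 [-0.018, -0.025, -0.026, -0.026] grip 17.00025737285614
```

The slip is near click 3 (about 1.5 rad). I'll release and lift away.

Emit:
apply_moves:
  targets: "0 0 0 0 -0.5; 0 0 0 0 -0.2; 0 0 0 0 0.3; 0 0 0 0 0.5; 0 0 0 0 0.5; 0 0 0.02 0 0.5; 0 0 0.05 0 0.5; -0.03 0.03 0.08 0 0.5; -0.06 0.07 0.1 0 0.5; -0.1 0.12 0.1 0 0.5; -0.13 0.17 0.1 0 0.5; -0.16 0.22 0.1 0 0.5"

```text
time_s: 22.95
tool_pos: [0.4744, 0.1916, 0.2737]
eef_rot: [-3.12, -0.361, -0.005]
contact_force: [0.6, 0.9, -0.2]
finger_gap: 0.0659
grip_force: 0.0
```

Run:
```python
from bench import robot
import cv2,numpy as np
t=cv2.resize(robot.read_camera("top")[122:218,222:292],None,fx=6,fy=6,interpolation=cv2.INTER_CUBIC)
s=cv2.resize(robot.read_camera("side")[160:230,262:324],None,fx=6,fy=6,interpolation=cv2.INTER_CUBIC)
o=np.zeros((576,795,3),np.uint8);o[:,:420]=t;o[:420,423:795]=s
cv2.imwrite("pics/c6.png",cv2.convertScaleAbs(o,alpha=1.5));st=robot.state();print(st["tool_pos"],st["contact_force"],st["finger_gap"])
```

```text
[0.47194667 0.194597   0.27342577] [ 0.19846269 -0.72215452 -0.9660559 ] 0.06576131922843806
```

View pics/c6.png

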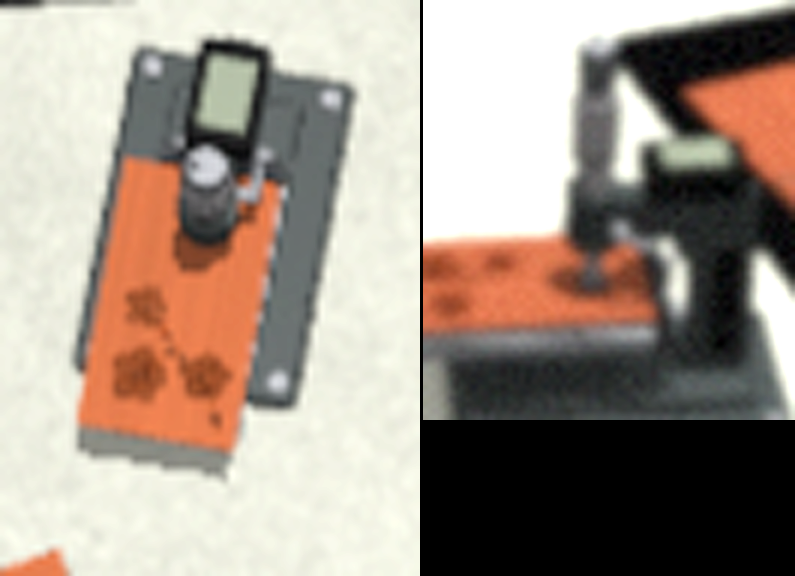

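The plate is still home and square. The knob's mark has turned from up-right to left, about 220–230° clockwise, which matches the commanded turn.

```bash
python3 -c "
from bench import robot
print(robot.finish_job())"
```

```text
the job is handed in; nothing more can be done
None
```

The job is handed in, with no verdict returned: the plate is square against the back stop and nipped by the spindle, and by the moment readings the ratchet slipped about three clicks before I let go of the knob.

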